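Slide a heavy, narrow bottle crate home against the bench edge

TASK

Push the blue crate with its two full reagent bottles back into its yellow-taped bay, so that it ends flush against the raised edge of the bench and between the two side lines. The crate is heavy and narrow: push it with the fingertips low on its base, not on its upper frame, so that it slides and does not tip, and do not grip, lift or shove it hard. The bottles stay upright in the crate; leave the meter, the electrode stand, the beaker and the white jar where they are.

Things in the scene. Friction and masses are not known exactly. Their poses are not given: they have to be found in the camera images.
- crate: Loose blue plastic crate holding two bottles, 110 (own x) by 204 (own y) by 150 mm high, walls 5 mm; origin at the centre of its underside, z up, +x the long side that goes to the bench edge (at the start it faces that edge within 17 degrees). With its bottles it weighs 1.5 to 2.5 kg; sliding it takes about 7 to 18 N (friction 0.5 to 0.7).
- crate_base (a point): Middle of the crate's long face that is away from the bench edge (own x = -55 mm), 25 mm above the bench, on the solid tray wall, which is flat and runs from 0 to 60 mm height on all four sides: push here, square to the face. Pushed higher than about 75 mm the crate may tip over its far lower edge.
- crate_frame: Upper frame of the crate, part of it: corner posts and open windows from 60 to 122 mm, a 5 mm thick rail from 122 to 150 mm, in one plane with the tray wall below; its origin is the crate's origin. Keep the fingers off it. A gripper held upright meets the rail with its body before its fingertips reach the tray wall, so lean the hand back about 30 degrees or more, fingertips forward.
- bay: Parking bay taped yellow on the bench. Origin on the bench, mid bay, in the plane of the front face of the raised edge; x square into the edge (to the robot's left), y along it (towards the robot's base). Side lines 25 mm wide, inner borders at y = +-117 mm; cross line at x = -127 to -152 mm. A crate that is home has its origin at x = -55, y = 0 mm, its axes parallel to the bay's.
- kerb: Fixed raised dark stone edge of the bench, 50 mm high, 30 mm thick, running along the whole bench on the robot's left. Origin at the foot of its front face, the face towards the open bench; its x points into it.
- bottle_a: Loose amber glass bottle with a black cap, 84 mm across, 178 mm high, about 0.6 to 0.9 kg, standing in one half of the crate with some 5 mm play; origin at the centre of its underside.
- bottle_b: The same kind of bottle with a red cap, in the other half of the crate.
- meter: Loose white bench meter with sloping keyboard, 170 (x) by 200 (y) by 80 mm high, on the open bench to the robot's right; origin at the centre of its underside. Leave alone.
- stand: Loose electrode stand: black base 150 (x) by 120 (y) by 20 mm, steel rod 310 mm high with an arm and an electrode, nearer the robot on its right; origin at the centre of its underside. Leave alone.
- beaker: Small glass beaker, 52 mm across, 70 mm high, on the open bench to one side of the crate; origin at the centre of its underside. Leave alone.
- jar: Small white jar with blue lid, 52 mm across, 75 mm high, at the other side; origin at the centre of its underside. Leave alone.

How it is judged:
By the outcome, as a careful person would: the job done as asked, in the order asked, and still so for the second after the job is handed in, with the robot touching nothing.
It also fails if it takes over 45 s, if anything falls off the work surface, if the arm or the gripper's body presses on something with over 40 N, if the wrist force passes 120 N, or if a joint passes its speed limit or range.

ROBOT

A 6-joint arm with a two-finger parallel gripper is mounted at the origin on the work surface. World frame = base frame: x ahead of the robot, y to its left, z up, the work surface at z = 0. Lengths are in m, angles in rad, forces in N, time in s.
With the tool pointing down it reaches from about 0.35 to 0.875 m from the base axis. Payload 4.2 kg.
Tool frame: the origin (TCP) lies at the very end of the fingers, on their centre line; the grasp point (between the pads) lies 19 mm behind it; z points along the fingers, y is the line along which they close (so a half turn about z gives the same grasp; the last joint's range is limited). The gripper opens to 85 mm and grips with 20 to 120 N. Pads are 22 mm wide; open, the fingers measure 114 mm over their backs; the gripper's body (76 mm by 85 mm) begins 54 mm behind the grasp point. The pads swing forward as they close: fully open they stand 13 mm farther back than shut.
Start: joints at [1.456, 0.385, 0.008, 0, -1.194, -0.259], TCP at [0.228, 0.582, 0.231] pointing down, gripper open.
Joint ranges: [-3.14, 3.14], [-1.21, 2.06], [-1.07, 1.41], [-3.16, 2.05], [-2.99, -0.16], [-3.1, 3.1]. Speed limits (rad/s): [2.79, 2.79, 3.14, 3.14, 3.14, 3.14].

INTERFACE

Orientations are given as a unit quaternion [w, x, y, z].
In Python, from plant import arm, open_jaws, gripper_close, planner, telemetry, capture, camera_info, job, models gives the robot as it stands. Calls block until the motion is done:
- arm.move_pose(position, orientation): joint-space move of the TCP to a pose.
- arm.line_to(position, vel=0.15, orientation=None): straight line of the TCP; orientation=None keeps the orientation; vel is the mean speed in m/s.
- arm.move_joints(angles): joint-space move.
- open_jaws() and gripper_close(strength=None): open the fingers fully, or close them until they stop; strength is the grip in N (None keeps the last).
- arm.dwell(seconds).
- planner.solve_ik(position, orientation): joint angles nearest the present ones, or None.
- telemetry.get_obs(): the state.
- capture(name): name is "scene" or "side" or "wrist"; returns (picture, depth): 384x512x3 uint8, red, green, blue; 384x512 float32, m along the optical axis (not along the pixel's ray), 0 where there is no reading.
- camera_info(name): a dict with "fx", "fy", "cx", "cy" (pixels), "dist" ([k1, k2, p1, p2, k3] as OpenCV has them; the pictures are not rectified), "T" (4x4, takes a point from camera to world coordinates). Camera axes: x right, y down, z forward; pixel columns grow to the right and rows downward; lengths in m; the calibration is good to about 2 mm. A picture is of the moment at which its call begins: read the wrist's pose just before it. camera_info takes no time and is no camera call; for the wrist camera it gives the pose at the moment of the call.
A pose or a line that the arm cannot do raises arm.MotionError and nothing moves.
- job.finish_job(): hands the job in; it is judged then, once.
Trained networks look in the newest picture that a camera, given by its name, has taken for a name from the list of things; names that differ only in an ending like _2 or _b are one class to them, and where a whole thing is asked for, a point or a joint stands for the part that bears it (a point fixed in the world has none). Each returns a list of dicts, best first, with "p" (0 to 1); they miss things now and then, are a little off and sometimes report something else, mostly with a low value. They report only what shows in the picture. A call takes as long as a camera call.
- models.recognise(camera, thing): "position" ([column, row] in pixels, amid what is visible of it).
The state is a dict: "time": time; "joint_pos": joint angles; "qd": joint speeds; "joint_torque": joint torques, N m; "eef_pos": TCP position; "orientation": TCP orientation; "wrist_force": force on the tool from outside, world axes, zero at the start; "moment": the same for the moment, N m; "gripper_width": finger opening in m; "grasp_force": force on a finger pad.
Only numpy, scipy, OpenCV 4.12 (cv2) and the standard library are available. Lean on these libraries where they do the work, as an engineer would, in place of code of your own. Each camera call takes 0.05 s, during which the arm holds its last target. There are 200 camera calls.

## Working session

There is one attempt and no reset: what is moved stays moved. The work goes in short steps, each a Python script; the robot and the scene stay as the last script left them, time stands still between calls to the robot, and variables do not carry over. Pictures are saved under pics/ and viewed, at most 10 in all, crops included, and the job is handed in when it is done.

```bash
mkdir -p pics; ls; cat > h.py <<'E'
import numpy as np, cv2
from plant import arm, open_jaws, gripper_close, planner, telemetry, capture, camera_info, job, models
def cloud(name):
    ci=camera_info(name); im,d=capture(name)
    K=np.array([[ci['fx'],0,ci['cx']],[0,ci['fy'],ci['cy']],[0,0,1.]])
    h,w=d.shape; uv=np.stack(np.meshgrid(np.arange(w),np.arange(h)),-1).reshape(-1,1,2).astype(float)
    n=cv2.undistortPoints(uv,K,np.array(ci['dist'],float)).reshape(h,w,2)
    P=np.dstack([n*d[...,None],d]); T=np.array(ci['T'])
    W=P@T[:3,:3].T+T[:3,3]; W[d==0]=np.nan
    return im,W
E
python3 - <<'E'
from h import *
ims=[]
for n in ("scene","side"):
    im,W=cloud(n); np.savez(f'/tmp/{n}.npz',im=im,W=W); ims.append(im)
    for t in ("crate","bottle_a","meter","stand","beaker","jar","bay","kerb"):
        for r in models.recognise(n,t)[:2]:
            c,rr=np.array(r['position']).astype(int); print(n,t,round(r['p'],2),c,rr,np.round(W[min(rr,383),min(c,511)],3))
    print(np.round(camera_info(n)['T'],2).tolist())
cv2.imwrite('pics/a.png',cv2.resize(ims[0],(800,600))[...,::-1]); cv2.imwrite('pics/b.png',cv2.resize(ims[1],(800,600))[...,::-1])
o=telemetry.get_obs();print(o)
E
```

```text
pics
scene crate 0.66 285 161 [0.56  0.004 0.15 ]
scene bottle_a 0.74 273 133 [0.444 0.036 0.145]
scene bottle_a 0.69 294 156 [0.55  0.045 0.137]
scene meter 0.59 194 254 [ 0.646 -0.361  0.06 ]
scene stand 0.72 126 187 [ 0.301 -0.439  0.025]
scene beaker 0.81 295 257 [ 0.788 -0.102  0.005]
scene jar 0.62 185 162 [ 0.343 -0.237  0.067]
scene bay 0.84 323 189 [0.635 0.118 0.003]
scene kerb 0.7 347 166 [0.621 0.223 0.04 ]
[[0.53, 0.71, -0.46, 1.15], [0.85, -0.44, 0.3, -0.48], [0.01, -0.55, -0.84, 1.15], [0.0, 0.0, 0.0, 1.0]]
side crate 0.94 273 251 [0.483 0.109 0.149]
side bottle_a 0.75 295 243 [0.44  0.077 0.14 ]
side bottle_a 0.64 257 235 [0.524 0.079 0.149]
side meter 0.74 201 281 [0.644 0.157 0.005]
side meter 0.56 252 118 [ 0.611 -0.313  0.068]
side stand 0.93 358 102 [ 0.315 -0.475  0.023]
side beaker 0.69 169 174 [ 0.784 -0.083  0.072]
side jar 0.89 348 166 [ 0.332 -0.205  0.062]
side bay 0.78 200 286 [0.644 0.168 0.   ]
[[-0.98, -0.16, 0.1, 0.46], [-0.19, 0.84, -0.51, 0.47], [-0.0, -0.52, -0.86, 0.99], [0.0, 0.0, 0.0, 1.0]]
{'time': 0.9, 'joint_pos': array([ 1.45562316e+00,  3.84689244e-01,  7.91350212e-03, -1.96183199e-05,
       -1.19402773e+00, -2.58609580e-01]), 'qd': array([ 0.00014516, -0.00053163, -0.00187265,  0.00049645,  0.0001463 ,
        0.00025998]), 'joint_torque': array([-1.34945258e-03, -3.92073691e+01,  1.88617712e+01,  4.19053450e+00,
       -3.62685332e-04, -6.59408400e-06]), 'eef_pos': array([0.22816986, 0.58183425, 0.23132096]), 'orientation': array([ 4.21843284e-06,  9.82585910e-01, -1.85808851e-01, -8.84156610e-06]), 'wrist_force': array([0.39468488, 0.68546307, 0.47830067]), 'moment': array([-0.02170412,  0.00861275,  0.0477322 ]), 'grasp_force': 0.0, 'gripper_width': 0.08560394293943184}
```

View pics/a.png

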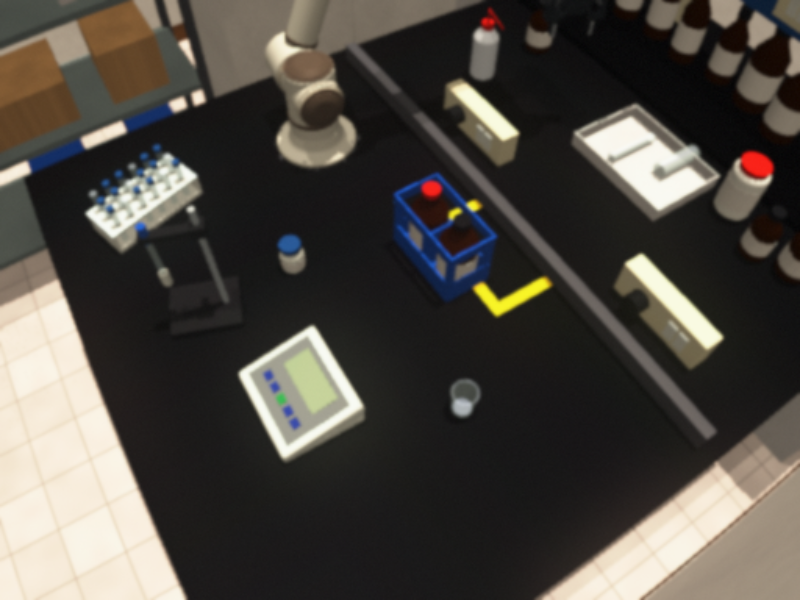

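View pics/b.png

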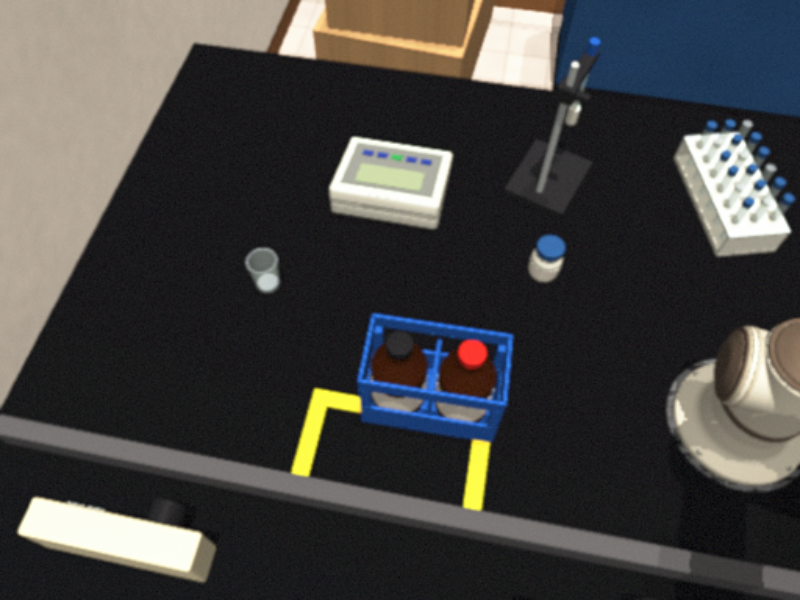

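```bash
cat >> h.py <<'E'
def analyse(im,W):
    hsv=cv2.cvtColor(im,cv2.COLOR_RGB2HSV); z=W[...,2]; x=W[...,0]; y=W[...,1]
    ws=(x>.2)&(x<.9)&(y>-.3)&(y<.32)
    H,S,V=[hsv[...,i].astype(int) for i in range(3)]
    yel=ws&(H>18)&(H<35)&(S>110)&(V>100)&(abs(z)<.015)
    blue=ws&(H>95)&(H<125)&(S>110)
    top=blue&(z>.138)&(z<.16)
    rect=cv2.minAreaRect(W[top][:,:2].astype(np.float32)) if top.sum()>20 else None
    return yel,blue,top,rect
E
python3 - <<'E'
from h import *
for n in ("scene","side"):
    D=np.load(f'/tmp/{n}.npz'); im,W=D['im'],D['W']
    yel,blue,top,rect=analyse(im,W)
    print(n,yel.sum(),blue.sum(),top.sum(),rect, np.round(cv2.boxPoints(rect),3).tolist() if rect else '')
    k,l,st,c=cv2.connectedComponentsWithStats(yel.astype(np.uint8))
    for i in range(1,k):
        if st[i,4]>40:
            q=W[l==i][:,:2]; print(i,st[i].tolist(),np.round(np.nanmin(q,0),3),np.round(np.nanmax(q,0),3), [np.round(v,3) for v in cv2.minAreaRect(q.astype(np.float32))])
    # kerb front face: points mid-height
    z=W[...,2]; m=(z>.015)&(z<.04)&(W[...,1]>.1)&(W[...,1]<.35)
    mt=(z>.045)&(z<.056)&(W[...,1]>.1)&(W[...,1]<.35)
    for mm in (m,mt):
        q=W[mm]
        for a,b in ((.15,.3),(.3,.4),(.4,.5),(.5,.6),(.6,.7),(.7,.85)):
            r=q[(q[:,0]>a)&(q[:,0]<b)][:,1]
            if len(r)>10: print('kerb',a,len(r),np.round(np.percentile(r,[2,50,98]),3))
E
```

```text
scene 602 2381 515 ((0.4786972403526306, 0.054041631519794464), (0.21076512336730957, 0.11314692348241806), 1.0613287687301636) [[0.3720000088214874, 0.10899999737739563], [0.37400001287460327, -0.004000000189989805], [0.5849999785423279, -0.0010000000474974513], [0.5830000042915344, 0.11299999803304672]]
1 [299, 128, 9, 7, 46] [0.374 0.199] [0.409 0.227] [array([0.391, 0.214]), array([0.032, 0.029]), np.float64(12.652)]
3 [303, 177, 50, 26, 524] [0.579 0.067] [0.669 0.226] [array([0.624, 0.146]), array([0.159, 0.09 ]), np.float64(89.47)]
kerb 0.15 244 [0.222 0.297 0.336]
kerb 0.3 122 [0.223 0.227 0.347]
kerb 0.4 83 [0.221 0.224 0.228]
kerb 0.5 129 [0.104 0.223 0.227]
kerb 0.6 118 [0.221 0.224 0.227]
kerb 0.7 293 [0.222 0.226 0.337]
kerb 0.15 290 [0.223 0.243 0.334]
kerb 0.3 179 [0.224 0.239 0.34 ]
kerb 0.4 188 [0.221 0.236 0.253]
kerb 0.5 225 [0.105 0.236 0.252]
kerb 0.6 221 [0.222 0.238 0.253]
kerb 0.7 454 [0.223 0.24  0.336]
side 1500 4122 1049 ((0.48018908500671387, 0.0547303669154644), (0.20440582931041718, 0.11366557329893112), 1.3830808401107788) [[0.37700000405311584, 0.10899999737739563], [0.3790000081062317, -0.004999999888241291], [0.5839999914169312, 0.0], [0.5809999704360962, 0.11400000005960464]]
1 [186, 248, 45, 57, 922] [0.585 0.068] [0.669 0.212] [array([0.627, 0.14 ]), array([0.144, 0.083]), np.float64(89.642)]
2 [296, 281, 18, 46, 578] [0.378 0.107] [0.408 0.214] [array([0.393, 0.16 ]), array([0.107, 0.03 ]), np.float64(89.922)]
kerb 0.15 193 [0.253 0.254 0.256]
kerb 0.3 162 [0.107 0.255 0.256]
kerb 0.4 285 [0.108 0.11  0.256]
kerb 0.5 242 [0.109 0.113 0.256]
kerb 0.6 113 [0.254 0.255 0.256]
kerb 0.7 183 [0.254 0.255 0.347]
kerb 0.15 1041 [0.226 0.241 0.255]
kerb 0.3 695 [0.108 0.241 0.255]
kerb 0.4 731 [0.108 0.24  0.255]
kerb 0.5 714 [0.11  0.239 0.255]
kerb 0.6 624 [0.226 0.241 0.255]
kerb 0.7 939 [0.226 0.242 0.321]
```

The scene view shows the crate (440,240 in the enlarged picture) standing with its −y face towards the open bench. In the side view the crate (435,375) sits partly over the cross line and covers the near-side part of the bay. The kerb front face is at y≈0.223, the bay middle at x≈0.524, and the crate at (0.480, 0.0545), about 1° off. It therefore needs +44 mm in x and about +113 mm in y. Next I'll check which pushes the arm can reach.

```bash
cat >> h.py <<'E'
from scipy.spatial.transform import Rotation as R
def quat(phi,a,flip=1):
    """push direction phi (deg in the world), hand leant back a deg, fingers closing across it"""
    p,a=np.radians([phi,a]); z=np.array([np.sin(a)*np.cos(p),np.sin(a)*np.sin(p),-np.cos(a)])
    y=flip*np.array([-np.sin(p),np.cos(p),0]); q=R.from_matrix(np.c_[np.cross(y,z),y,z]).as_quat()
    return q[[3,0,1,2]]
E
python3 - <<'E'
from h import *
print(telemetry.get_obs()['time'])
def t(name,pts,phis):
  for phi in phis:
    for a in (30,35,40,45):
      for f in (1,-1):
        s=[planner.solve_ik(p,quat(phi,a,f)) for p in pts]
        print(name,phi,a,f,['-' if v is None else np.round(v,2).tolist() for v in s])
t('end',[[.30,.055,.3],[.33,.055,.025],[.42,.055,.025]],[0])
t('long',[[.52,-.09,.3],[.52,-.06,.025],[.52,.11,.025]],[90])
E
```

```text
0.9
end 0 30 1 [[2.34, -1.02, -0.93, 0.41, -2.01, 2.48], '-', '-']
end 0 30 -1 [[1.35, -0.65, -0.97, 0.55, -1.19, 0.02], '-', '-']
end 0 35 1 [[2.14, -0.92, -1.01, 0.52, -1.81, 2.62], '-', [-0.32, 0.31, -0.94, -2.53, -0.32, 1.25]]
end 0 35 -1 [[1.56, -0.72, -1.04, 0.64, -1.31, -0.17], '-', [-0.32, 0.31, -0.94, -2.53, -0.32, -1.89]]
end 0 40 1 ['-', '-', '-']
end 0 40 -1 ['-', '-', '-']
end 0 45 1 ['-', '-', '-']
end 0 45 -1 ['-', '-', '-']
long 90 30 1 [[-0.19, 0.27, 0.11, -0.51, -1.52, 0.24], [-0.15, 0.56, -0.19, -0.63, -1.0, 0.54], [0.16, 0.52, -0.26, -0.72, -0.85, 0.34]]
long 90 30 -1 [[-0.19, 0.27, 0.11, -0.51, -1.52, -2.9], [-0.15, 0.56, -0.19, -0.63, -1.0, -2.6], [0.16, 0.52, -0.26, -0.72, -0.85, -2.8]]
long 90 35 1 [[-0.23, 0.3, 0.13, -0.59, -1.57, 0.29], [-0.2, 0.59, -0.15, -0.69, -1.08, 0.61], [0.1, 0.54, -0.23, -0.81, -0.91, 0.45]]
long 90 35 -1 [[-0.23, 0.3, 0.13, -0.59, -1.57, -2.86], [-0.2, 0.59, -0.15, -0.69, -1.08, -2.53], [0.1, 0.54, -0.23, -0.81, -0.91, -2.69]]
long 90 40 1 [[-0.28, 0.32, 0.15, -0.67, -1.62, 0.32], [-0.25, 0.62, -0.12, -0.75, -1.15, 0.68], [0.04, 0.57, -0.21, -0.88, -0.98, 0.54]]
long 90 40 -1 [[-0.28, 0.32, 0.15, -0.67, -1.62, -2.82], [-0.25, 0.62, -0.12, -0.75, -1.15, -2.46], [0.04, 0.57, -0.21, -0.88, -0.98, -2.6]]
long 90 45 1 [[-0.33, 0.35, 0.17, -0.74, -1.67, 0.36], [-0.29, 0.66, -0.09, -0.8, -1.23, 0.73], [-0.01, 0.6, -0.19, -0.95, -1.05, 0.63]]
long 90 45 -1 [[-0.33, 0.35, 0.17, -0.74, -1.67, -2.78], [-0.29, 0.66, -0.09, -0.8, -1.23, -2.41], [-0.01, 0.6, -0.19, -0.95, -1.05, -2.51]]
```

An end push with the hand leant back is out of reach, so I'll push the long face obliquely with both open fingertips and re-measure on the way.

```bash
cat >> h.py <<'E'
Q=quat(90,37,1)
def look(tag=None):
    im,W=cloud("side"); yel,blue,top,rect=analyse(im,W)
    (c,s,an)=rect; an=(an+45)%90-45
    o=telemetry.get_obs()
    print('t',round(o['time'],2),'crate c',np.round(c,4),'size',np.round(s,3),'yaw',round(an,2),'n',top.sum(),'tcp',np.round(o['eef_pos'],4),'F',np.round(o['wrist_force'],1))
    if tag: cv2.imwrite(f'pics/{tag}.png',cv2.resize(im,(800,600))[...,::-1])
    return im,W
def F(): return np.round(telemetry.get_obs()['wrist_force'],1)
E
python3 - <<'E'
from h import *
p=telemetry.get_obs()['eef_pos']
arm.line_to([p[0],p[1],.40],vel=.25)
arm.move_pose([.48,-.10,.33],Q)
print(telemetry.get_obs()['time'],F())
arm.line_to([.48,-.055,.015],vel=.2); print(F())
y=-.055
f0=telemetry.get_obs()['wrist_force'][1]
while y<.012:
    y+=.005; arm.line_to([.48,y,.015],vel=.05); f=telemetry.get_obs()['wrist_force']; print(round(y,3),np.round(f,1))
    if abs(f[1]-f0)>2.5: break
look('c')
E
```

```text
4.3417 [ 0.2  0.4 -0.3]
[ 0.6 -0.5 -0.5]
-0.05 [-0.5  0.3  0.8]
-0.045 [-0.8 -0.6 -0.5]
-0.04 [-0.5 -0.2  0.1]
-0.035 [-1.   0.7 -0.4]
-0.03 [ 0.4 -0.  -1. ]
-0.025 [-0.  -0.3  0.1]
-0.02 [ 0.3 -0.3 -0.1]
-0.015 [-0.9 -0.1 -0.1]
-0.01 [-0.  -0.2  0.3]
-0.005 [ 0.1  0.4 -0.1]
-0.0 [-0.6 -2.  -1.1]
0.005 [-1.3 -6.4  0.6]
t 9.13 crate c [0.4809 0.0577] size [0.205 0.113] yaw 0.17 n 1055 tcp [0.4799 0.0036 0.0149] F [-0.5 -5.6  1. ]
```

View pics/c.png

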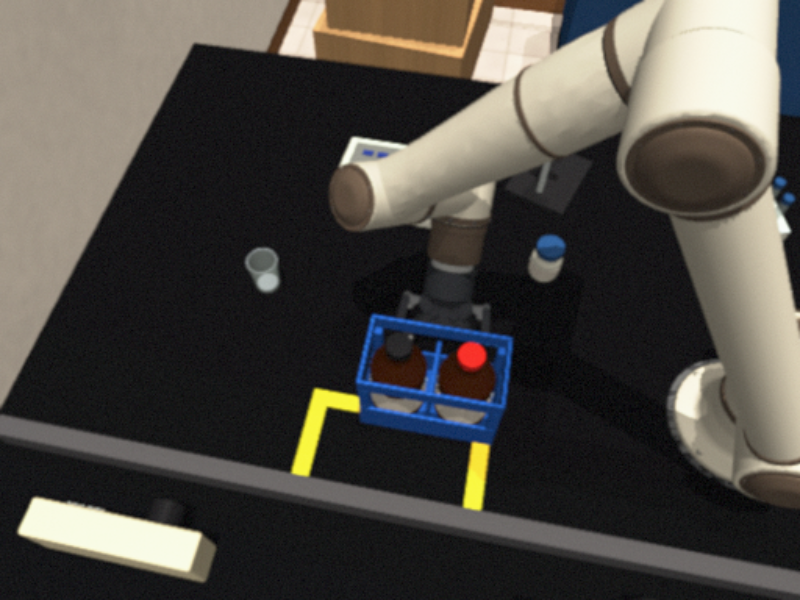

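The picture shows both fingertips behind the crate, centred on it at (445,310), and clear of the rail. The crate is square to them now. I'll start the oblique push.

```bash
python3 - <<'E'
from h import *
x,y=.48,.005
for i in range(3):
    x+=.006; y+=.0125
    arm.line_to([x,y,.015],vel=.05); print(F())
    look()
E
```

```text
[-2.8 -7.2  2. ]
t 9.61 crate c [0.4857 0.0704] size [0.204 0.113] yaw 0.34 n 1065 tcp [0.4847 0.016  0.0148] F [-3.7 -6.6  1.7]
[-3.1 -6.9  2. ]
t 10.08 crate c [0.4911 0.0828] size [0.204 0.113] yaw 0.42 n 1054 tcp [0.4902 0.0286 0.0147] F [-3.4 -7.4  2.3]
[-4.  -7.4  1.5]
t 10.56 crate c [0.4967 0.0957] size [0.204 0.112] yaw 0.3 n 1053 tcp [0.4959 0.0412 0.0147] F [-4.1 -7.1  3. ]
```

```bash
python3 - <<'E'
from h import *
arm.line_to([.510,.073,.015],vel=.05); look()
arm.line_to([.5235,.104,.015],vel=.05); look()
y=.104
while y<.125:
    y+=.001; arm.line_to([.5235,y,.015],vel=.03); f=F(); print(round(y,4),f,round(telemetry.get_obs()['eef_pos'][1],4))
    if f[1]<-18: break
look('d')
E
```

```text
t 11.42 crate c [0.5087 0.1253] size [0.205 0.113] yaw 0.57 n 1063 tcp [0.5077 0.0709 0.0146] F [-3.9 -9.6  3.4]
t 12.29 crate c [0.521 0.156] size [0.203 0.112] yaw 0.44 n 1069 tcp [0.5208 0.1019 0.0146] F [ -4.6 -10.1   4.3]
0.105 [ -4.9 -11.6   4.1] 0.1022
0.106 [ -4.8 -11.9   4.7] 0.103
0.107 [ -4.1 -12.4   5.4] 0.1039
0.108 [ -3.7 -12.6   4.5] 0.1048
0.109 [ -3.2 -13.2   5.2] 0.1058
0.11 [ -3.4 -13.1   4.4] 0.1068
0.111 [ -3.2 -12.8   4.3] 0.1077
0.112 [ -2.  -13.6   4.1] 0.1087
0.113 [ -2.7 -13.    4. ] 0.1097
0.114 [ -1.9 -12.6   3.3] 0.1107
0.115 [ -2.5 -12.8   3.5] 0.1117
0.116 [ -2.4 -12.4   3.4] 0.1127
0.117 [ -1.7 -12.1   4.2] 0.1137
0.118 [ -1.3 -13.    2.7] 0.1147
0.119 [ -1.3 -12.2   3.1] 0.1156
0.12 [ -1.3 -15.    3.4] 0.1159
0.121 [ -1.6 -18.2   5.3] 0.116
t 16.59 crate c [0.5232 0.1219] size [0.208 0.203] yaw -0.14 n 1061 tcp [0.5231 0.116  0.0145] F [ -2.5 -18.1   4.9]
```

View pics/d.png

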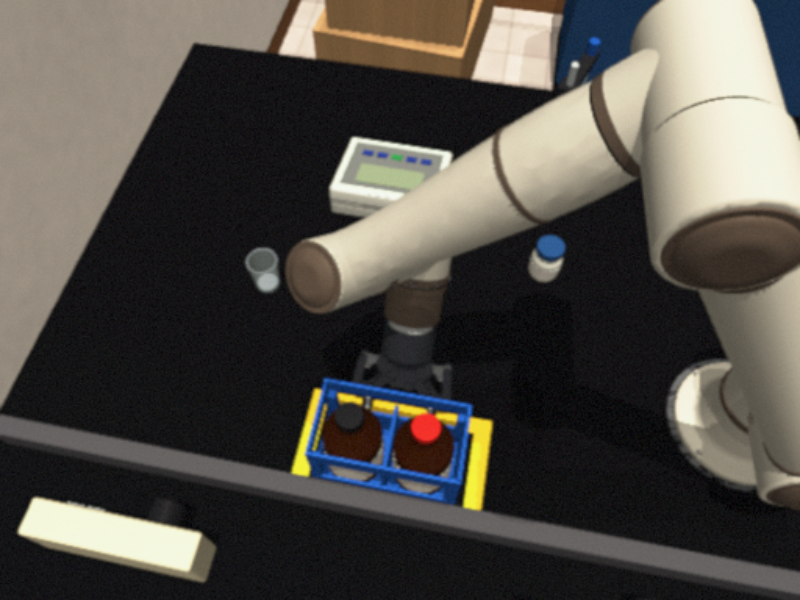

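The crate is centred between the side lines in the picture. The force rises with no more travel, so it's at the kerb. I'll seat it with a little more pressure, back off and verify.

```bash
python3 - <<'E'
from h import *
arm.line_to([.5235,.1225,.015],vel=.02); arm.dwell(.3); print(F(),telemetry.get_obs()['eef_pos'])
arm.line_to([.5235,.05,.015],vel=.08)
arm.line_to([.51,-.04,.10],vel=.15)
arm.line_to([.48,-.12,.33],vel=.2)
for n in ("side","scene"):
    im,W=cloud(n); yel,blue,top,rect=analyse(im,W)
    q=W[top]; q=q[(q[:,1]>.08)&(q[:,1]<.26)][:,:2].astype(np.float32)
    print(n,cv2.minAreaRect(q),np.round(np.percentile(q,[1,99],axis=0),4).tolist())
    # far rail (kerb side) and near rail line fits
    for lo,hi in ((.205,.24),(.10,.13)):
        s=q[(q[:,1]>lo)&(q[:,1]<hi)&(q[:,0]>.44)&(q[:,0]<.61)]
        if len(s)>20: print(len(s),np.polyfit(s[:,0],s[:,1],1)[0]*57.3,s[:,1].mean())
    l=W[yel]; a=l[l[:,0]>.63]; b=l[l[:,0]<.42]
    print('lines',np.round(np.nanpercentile(a[:,0],[2,98]),4) if len(a) else '',np.round(np.nanpercentile(b[:,0],[2,98]),4) if len(b) else '')
    c=im[190:330,150:350] if n=="side" else im[90:270,220:400]
    cv2.imwrite(f'pics/e_{n}.png',cv2.resize(c,None,fx=3,fy=3,interpolation=cv2.INTER_CUBIC)[...,::-1])
print(telemetry.get_obs()['time'],F())
E
```

```text
[ -2.6 -22.8   7.2] [0.52316081 0.11606586 0.01444439]
side ((0.5231719017028809, 0.1702306866645813), (0.1116376593708992, 0.2025265097618103), 89.87171173095703) [[0.4225, 0.1152], [0.6227, 0.2257]]
356 -0.145407562638534 0.22355741
338 0.024472600341351906 0.11877773
lines [0.6382 0.6681] [0.3781 0.4096]
scene ((0.5223422050476074, 0.1683010756969452), (0.20624370872974396, 0.1131669133901596), 0.6102678179740906) [[0.4207, 0.1136], [0.6249, 0.2241]]
156 0.1069030082984786 0.22007176
157 -0.012000084937669412 0.1162806
lines [0.633  0.6672] [0.3748 0.4184]
20.6583 [ 0.3  0.6 -0. ]
```

View pics/e_side.png

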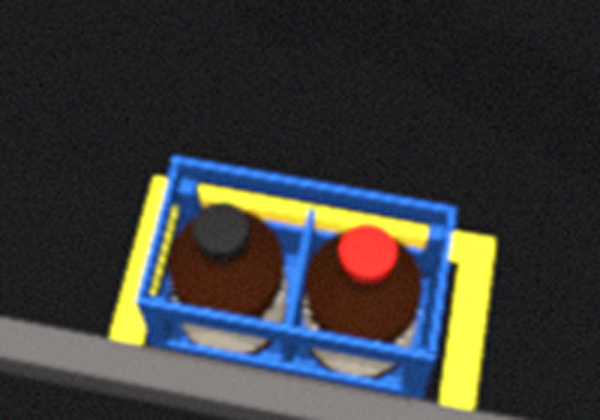

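View pics/e_scene.png

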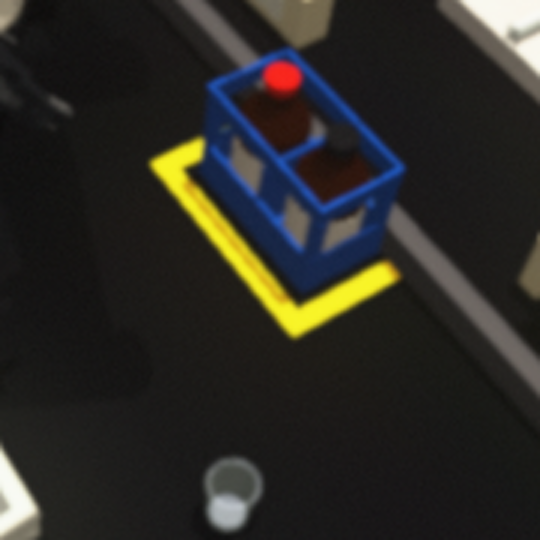

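Both views show the crate flush to the kerb. It is centred to within about 1 mm (x 0.523 against 0.524), its yaw is about 0, and both bottles stand upright at (220,230) and (368,252) in the side crop. The robot is clear of everything, so I'm handing in.

```bash
python3 -c "
from h import *
print(job.finish_job())"
```

```text
the job is handed in; nothing more can be done
None
```

The crate is home in its bay, flush against the raised edge and about 1 mm off centre between the side lines, with both bottles upright; the arm touched nothing else, and the job was handed in at about 21 s.

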